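Pack the low paint tin and close the wooden paint box

TASK

Two round paint tins stand on the painter's bench. Stand the low one, which fits below the rim, upright in the empty compartment of the wooden paint box, then put the lid on so that it drops into the opening and lies flat on the rim all round. Leave the tall tin standing where it is.

Things in the scene. Friction and masses are not known exactly. Their poses are not given: they have to be found in the camera images.
- paint_box: Open wooden box, fixed, outside 176 (x) x 140 (y) x 63 mm high, walls and floor 8 mm. Origin: centre of underside, z up. A divider at x = +34 mm, top at 44 mm, parts it: the narrow +x part holds three fixed glass vials (tops at 51 mm); the wide part, x -80 to +32, y -62 to +62 mm, centre x = -24, is empty.
- lid: Loose flat wooden lid, 0.25 kg: board 200 (x) x 164 (y) x 8 mm; on top a dark handle bar 70 mm along x, 18 mm wide in y, top 44 mm above the origin; beneath, a plug 132 x 96 x 6 mm that enters the opening with 14 mm play each side. Origin: centre of the board's lower face, 6 mm above the bench at the start, level with the rim when closed. Lid x goes along box x, either way round.
- low_tin: Loose low round paint tin, bare metal with a paper band, 50 mm diameter, 42 mm high, about 0.14 kg. Origin: centre of its underside, z up. It stands upright on the bench.
- tall_tin: Loose tall round paint tin of the same make, 50 mm diameter, 80 mm high: too tall for the box. Origin: centre of its underside, z up. It stands upright on the bench and is to be left there.
Not all that is in view belongs to the job. Leave any green or red look-alike of the paint_box alone. What is shaped like the low_tin but pink is not meant.

How it is judged:
On the way:
1. the low tin stands upright on the floor of the empty compartment, let go (x of low_tin in the frame of paint_box between -0.06 and 0.012 m and y of low_tin in the frame of paint_box between -0.042 and 0.042 m and z of low_tin in the frame of paint_box between 0.004 and 0.013 m and angle between low_tin's own z axis and vertical below 0.17 rad and linear speed of low_tin below 0.03 m/s and contact force between the fingers and low_tin below 0.1 N), for 0.2 s.
At the end, for the whole second after the job is handed in: The low tin stands upright (within 10 degrees) on the floor of the wide compartment; the lid lies flat on the rim (height within 3.5 mm, level within 2 degrees), its plug in the opening, centred within 20 mm and within 17 degrees of the box; both at rest; the tall tin left (x of low_tin in the frame of paint_box between -0.06 and 0.012 m and y of low_tin in the frame of paint_box between -0.042 and 0.042 m and z of low_tin in the frame of paint_box between 0.004 and 0.013 m and angle between low_tin's own z axis and vertical below 0.17 rad and linear speed of each of low_tin, lid below 0.03 m/s and x of lid in the frame of paint_box between -0.02 and 0.02 m and y of lid in the frame of paint_box between -0.02 and 0.02 m and z of lid in the frame of paint_box between 0.059 and 0.0665 m and angle between lid's own z axis and vertical below 0.04 rad and angle between the x axis of lid and the x axis of paint_box, either way round below 0.3 rad); the robot touches nothing.
It fails at once if the tall tin is shifted by more than 30 mm or tipped (distance of tall_tin from where it was at the start of the episode above 0.03 m or angle between tall_tin's own z axis and vertical above 0.5 rad).
It also fails if it takes over 72 s, if anything falls off the work surface, if the arm or the gripper's body presses on something with over 40 N, if the wrist force passes 120 N, or if a joint passes its speed limit or range.

ROBOT

A 6-joint arm with a two-finger parallel gripper is mounted at the origin on the work surface. World frame = base frame: x ahead of the robot, y to its left, z up, the work surface at z = 0. Lengths are in m, angles in rad, forces in N, time in s.
With the tool pointing down it reaches from about 0.325 to 0.9 m from the base axis. Payload 3.5 kg.
Tool frame: the origin (TCP) lies midway between the tips of the shut fingers; the grasp point (between the pads) lies pinch_z behind it (pinch_z is the distance from the TCP to the grasp point, in m); z points along the fingers, y is the line along which they close (so a half turn about z gives the same grasp; the last joint's range is limited). The gripper opens to 85 mm and grips with 20 to 120 N. Pads are 22 mm wide; open, the fingers measure 114 mm over their backs; the gripper's body (76 mm by 85 mm) begins 54 mm behind the grasp point. The pads swing forward as they close: fully open they stand 13 mm farther back than shut.
Start: joints at [-0.103, 0.276, -0.026, 1.268, 0, 1.467], TCP at [0.625, -0, 0.202] pointing down, gripper open.
Joint ranges: [-3.12, 3.12], [-0.85, 1.88], [-1.08, 1.24], [-1.95, 2.15], [-1.57, 1.53], [-3.14, 3.14]. Speed limits (rad/s): [2.57, 2.57, 3.14, 3.14, 3.14, 3.14].

INTERFACE

Orientations are given as [roll, pitch, yaw] about the fixed x, y, z axes, in that order (R = Rz(yaw) Ry(pitch) Rx(roll)).
In Python, from rig import * gives the robot as it stands. Calls block until the motion is done:
- move_ptp(position, orientation): joint-space move of the TCP to a pose.
- line_to(position, attitude=None, max_speed=0.15, until_force=None): straight line of the TCP; attitude=None keeps the orientation; max_speed is the mean speed in m/s. With until_force (N) it stops when the force on the tool has changed by that much, and returns True; else False.
- movej(angles): joint-space move.
- grip(opening, squeeze=None): opening from 0.0 (shut) to 1.0 (fully open); squeeze is the grip in N (None keeps the last); returns when the fingers have stopped.
- hold(seconds).
- inverse_kinematics(position, orientation): joint angles nearest the present ones, or None.
- state(): the state.
- capture(name): name is "scene" or "side" or "wrist"; returns the picture (400x640x3 uint8, red, green, blue); there is no depth.
- calibration(name): a dict with "camera_matrix" (3x3 intrinsics, pixels), "D" ([k1, k2, p1, p2, k3] as OpenCV has them; the pictures are not rectified), "xyz" and "orientation" of the camera in the world; the wrist camera has in their place "tool_from_camera" (4x4, takes a point from camera to tool coordinates, whose origin is the TCP and whose axes are the flange's). Camera axes: x right, y down, z forward; pixel columns grow to the right and rows downward; lengths in m; the calibration is good to about 2 mm. A picture is of the moment at which its call begins: read the wrist's pose just before it. calibration takes no time and is no camera call.
A pose or a line that the arm cannot do raises PlanningError and nothing moves.
- job_done(): hands the job in; it is judged then, once.
Trained networks look in the newest picture that a camera, given by its name, has taken for a name from the list of things; names that differ only in an ending like _2 or _b are one class to them, and where a whole thing is asked for, a point or a joint stands for the part that bears it (a point fixed in the world has none). Each returns a list of dicts, best first, with "confidence" (0 to 1); they miss things now and then, are a little off and sometimes report something else, mostly with a low value. They report only what shows in the picture. A call takes as long as a camera call. They do not tell look-alikes from the thing itself.
- recognise(target, camera): "at" ([column, row] as shares, 0 to 1, of the picture: columns of its width, rows of its height, amid what is visible of it).
- trace(target, camera): "pixels" (400x640 bool, what is visible of it) and "at" ([column, row] as shares, 0 to 1, of the picture: columns of its width, rows of its height, amid what is visible of it).
- mark_of(target, camera): "at" ([column, row] as shares, 0 to 1, of the picture: columns of its width, rows of its height: a listed point, or the origin of a listed thing).
The state is a dict: "time": time; "joints": joint angles; "dq": joint speeds; "joint_torque": joint torques, N m; "tool_pos": TCP position; "tcp_rot": TCP orientation; "contact_force": force on the tool from outside, world axes, zero at the start; "ft_torque": the same for the moment, N m; "finger_gap": opening from 0.0 (shut) to 1.0 (fully open); "finger_force": force on a finger pad.
Only numpy, scipy, OpenCV 4.12 (cv2) and the standard library are available. Lean on these libraries where they do the work, as an engineer would, in place of code of your own. Each camera call takes 0.05 s, during which the arm holds its last target. There are 200 camera calls.

## Working session

There is one attempt and no reset: what is moved stays moved. The work goes in short steps, each a Python script; the robot and the scene stay as the last script left them, time stands still between calls to the robot, and variables do not carry over. Pictures are saved under pics/ and viewed, at most 10 in all, crops included, and the job is handed in when it is done.

```bash
mkdir -p pics; ls; python3 - <<'E'
from rig import *
import cv2,numpy as np
for n in ["scene","side"]:
    im=capture(n); cv2.imwrite(f"pics/{n}0.png",im[:,:,::-1])
    c=calibration(n); print(n,c)
    for t in ["paint_box","lid","low_tin","tall_tin"]:
        print(t,[(np.round(np.array(d["at"])*[640,400]),round(d["confidence"],2)) for d in mark_of(t,n)])
print(calibration("wrist")); s=state(); print(s)
import rig; print(getattr(rig,"pinch_z",None))
E
```

```text
pics
scene {'camera_matrix': array([[409.12739641,   0.        , 313.51198041],
       [  0.        , 409.12739641, 189.93984647],
       [  0.        ,   0.        ,   1.        ]]), 'D': array([0.01355608, 0.        , 0.        , 0.        , 0.        ]), 'xyz': array([1.10814526, 0.51606894, 1.07053404]), 'orientation': array([-2.41127294,  0.0153679 ,  2.40398949])}
paint_box [(array([281., 198.]), 0.84), (array([255., 112.]), 0.82), (array([343., 162.]), 0.6)]
lid [(array([406., 282.]), 0.83), (array([362., 222.]), 0.19)]
low_tin [(array([324., 257.]), 0.86), (array([300., 231.]), 0.81)]
tall_tin [(array([362., 220.]), 0.9)]
side {'camera_matrix': array([[385.70694618,   0.        , 316.4769493 ],
       [  0.        , 385.70694618, 196.57505577],
       [  0.        ,   0.        ,   1.        ]]), 'D': array([-0.07096069,  0.        ,  0.        ,  0.        ,  0.        ]), 'xyz': array([0.26579509, 0.729385  , 0.75558017]), 'orientation': array([-2.19894763, -0.01763322, -2.88972311])}
paint_box [(array([375., 216.]), 0.97), (array([378., 148.]), 0.95), (array([296., 194.]),
[... 765 characters left out ...]
ime': 0.5, 'joints': array([-1.03375483e-01,  2.76449475e-01, -2.64566063e-02,  1.26802336e+00,
        2.82502836e-05,  1.46739681e+00]), 'dq': array([-0.00120743, -0.00082208,  0.00019524, -0.00029795,  0.00058329,
       -0.00087541]), 'joint_torque': array([-5.94012927e-04, -4.44990635e+01,  2.95207679e+01,  2.97372681e-03,
       -1.48608033e-04, -1.16656662e-05]), 'tool_pos': array([6.24955796e-01, 1.90630440e-05, 2.01655819e-01]), 'tcp_rot': array([-3.14146316e+00, -4.18393845e-05,  1.57082036e+00]), 'contact_force': array([-0.55125716, -1.30244697, -0.63659485]), 'ft_torque': array([-0.0243397 ,  0.01264418, -0.00095114]), 'finger_force': 0.0, 'finger_gap': 1.0020770125871694}
0.0187
```

View pics/scene0.png

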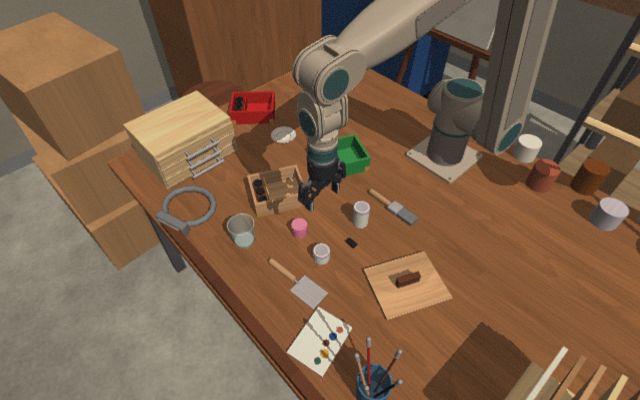

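View pics/side0.png

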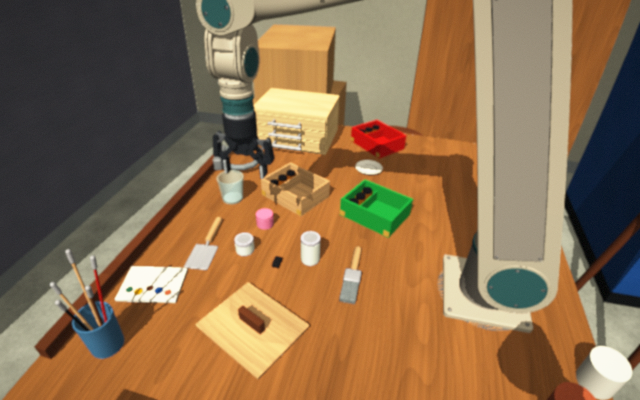

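The scene picture shows the wooden box at about (277,190), the low white tin at (321,254), the tall tin at (361,214), the lid at (407,283), and a pink decoy at (299,228). In the side view they are at (296,188), (245,243), (311,248) and (252,328). I'll turn these into positions and look from close by.

```bash
cat > h.py <<'E'
from rig import *
import cv2,numpy as np
from scipy.spatial.transform import Rotation as R
def campose(n,s=None):
    c=calibration(n)
    if n!="wrist": return R.from_euler("xyz",c["orientation"]).as_matrix(),np.array(c["xyz"])
    s=s or state(); T=c["tool_from_camera"]; A=R.from_euler("xyz",s["tcp_rot"]).as_matrix()
    return A@T[:3,:3], A@T[:3,3]+s["tool_pos"]
def onplane(n,px,z,s=None):
    c=calibration(n); Rm,p=campose(n,s)
    u=cv2.undistortPoints(np.array(px,float).reshape(-1,1,2),c["camera_matrix"],c["D"])[:,0]
    d=np.c_[u,np.ones(len(u))]@Rm.T
    return p+d*((z-p[2])/d[:,2])[:,None]
def proj(n,P,s=None):
    c=calibration(n); Rm,p=campose(n,s); r=Rm.T
    return cv2.projectPoints(np.array(P,float),cv2.Rodrigues(r)[0],-r@p,c["camera_matrix"],c["D"])[0][:,0]
def marks(t,n): return [(np.array(d["at"])*[640,400],d["confidence"]) for d in mark_of(t,n)]
E
python3 - <<'E'
from h import *
np.set_printoptions(precision=4,suppress=True)
for n,L in {"scene":[("box",[281,198],0),("lid",[406,282],.006),("low",[324,257],0),("tall",[362,220],0),("pink",[300,231],0)],
 "side":[("box",[296,194],0),("lid",[251,326],.006),("low",[242,249],0),("tall",[311,260],0),("pink",[267,225],0)]}.items():
    for t,p,z in L: print(n,t,onplane(n,[p],z)[0])
for n in ["scene","side"]:
    capture(n)
    for t,z in [("lid",.014),("paint_box",.063)]:
      for d in trace(t,n):
        m=d["pixels"].astype(np.uint8); q=np.argwhere(m)[:,::-1].astype(float)
        w=onplane(n,q,z)[:,:2].astype(np.float32)
        print(n,t,round(d["confidence"],2),np.array(d["at"])*[640,400],cv2.minAreaRect(w))
E
```

```text
scene box [ 0.5828 -0.2536  0.    ]
scene lid [0.5239 0.2467 0.006 ]
scene low [0.6374 0.0213 0.    ]
scene tall [0.4482 0.0025 0.    ]
scene pink [ 0.6269 -0.1028  0.    ]
side box [ 0.5821 -0.2771  0.    ]
side lid [0.5287 0.2512 0.006 ]
side low [0.6509 0.0176 0.    ]
side tall [0.4533 0.007  0.    ]
side pink [ 0.6196 -0.0993  0.    ]
scene lid 0.68 [407.808 286.4  ] ((0.531555712223053, 0.251137912273407), (0.16687141358852386, 0.20309993624687195), 65.6356201171875)
scene lid 0.61 [321.024 251.52 ] ((0.6399526596069336, 0.010680533945560455), (0.0718061700463295, 0.04904570430517197), 47.197540283203125)
scene paint_box 0.79 [277.504 188.8  ] ((0.5965585708618164, -0.2472301423549652), (0.19167460501194, 0.17798903584480286), 64.43643188476562)
scene paint_box 0.77 [352.128 154.4  ] ((0.2926412522792816, -0.20032328367233276), (0.1980145126581192, 0.10742013156414032), 63.58080291748047)
scene paint_box 0.62 [253.12 107.  ] ((0.38691946864128113, -0.667667806148529), (0.2146361619234085, 0.18551002442836761), 47.44648361206055)
side lid 0.66 [252.48 328.68] ((0.5256023406982422, 0.2530362606048584), (0.1684565395116806, 0.20331549644470215), 66.05299377441406)
side paint_box 0.94 [377.92 140.4 ] ((0.358455091714859, -0.6506632566452026), (0.22181156277656555, 0.2500101923942566), 49.54267501831055)
side paint_box 0.56 [376.  208.4] ((0.31003278493881226, -0.20477035641670227), (0.21263492107391357, 0.2063841074705124), 67.01898193359375)
```

```bash
python3 - <<'E'
from h import *
np.set_printoptions(precision=4,suppress=True)
for k,(p,ts) in {"tin":([.645,.02,.2],[("low_tin",0)]),"box":([.59,-.2,.33],[("paint_box",0),("low_tin",0)])}.items():
    move_ptp(p,[np.pi,0,np.pi/2]); s=state(); im=capture("wrist"); cv2.imwrite(f"pics/w_{k}.png",im[:,:,::-1])
    print(k,s["time"],s["tool_pos"],s["tcp_rot"])
    for t,z in ts:
        for m,c in marks(t,"wrist"): print(t,m,round(c,2),onplane("wrist",[m],z,s)[0])
E
```

```text
tin 1.05 [0.6455 0.0207 0.1998] [-3.1416  0.      1.5721]
low_tin [319.296 168.12 ] 0.93 [0.6423 0.0153 0.    ]
low_tin [313.472 253.92 ] 0.69 [ 0.6345 -0.1012  0.    ]
box 2.175 [ 0.5897 -0.1991  0.329 ] [-3.1404 -0.0013  1.5712]
paint_box [157.888 173.8  ] 0.97 [ 0.3156 -0.2425  0.    ]
paint_box [318.72 186.48] 0.62 [ 0.584  -0.2642  0.    ]
low_tin [353.216  84.2  ] 0.84 [ 0.6368 -0.1021  0.    ]
```

View pics/w_tin.png

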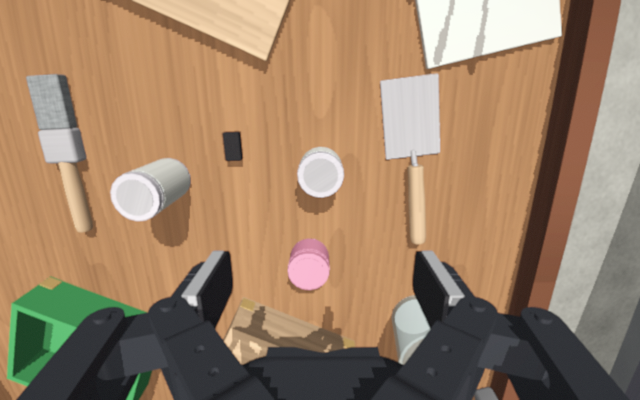

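View pics/w_box.png

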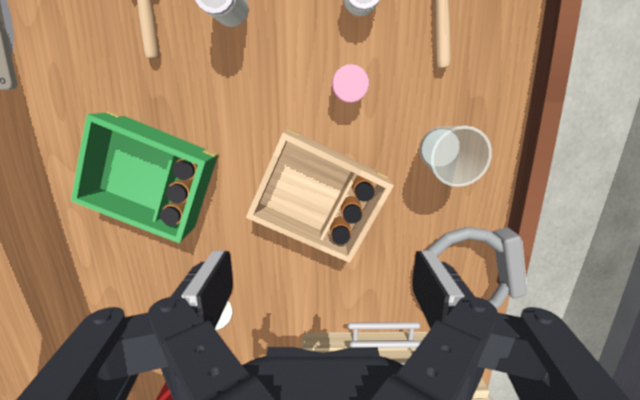

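```bash
python3 - <<'E'
from h import *
np.set_printoptions(precision=4,suppress=True)
s=dict(tool_pos=np.array([.5897,-.1991,.329]),tcp_rot=[-3.1404,-.0013,1.5712])
w=onplane("wrist",[[287,131],[392,184],[350,261],[248,215]],.063,s)[:,:2]
print(w,np.linalg.norm(w-np.roll(w,-1,0),axis=1),w.mean(0))
d=(w[1]-w[0])+(w[2]-w[3]); e=(w[0]-w[3])+(w[1]-w[2])
print(np.degrees(np.arctan2(d[1],d[0])),np.degrees(np.arctan2(e[1],e[0]))-90)
s=dict(tool_pos=np.array([.6455,.0207,.1998]),tcp_rot=[np.pi,0,1.5721])
print("tin",onplane("wrist",[[321,172]],.042,s))
for y in (-27,153):
  for p in ([.64,.015,.011],[.56,-.25,.02],[.53,.25,.02],[.53,.25,.3]):
    print(y,inverse_kinematics(p,[np.pi,0,np.radians(y)]))
E
```

```text
[[ 0.5409 -0.1664]
 [ 0.6916 -0.2423]
 [ 0.6339 -0.3684]
 [ 0.4782 -0.291 ]] [0.1687 0.1387 0.1739 0.1395] [ 0.5861 -0.267 ]
-26.580120695286965 -25.64118766258474
tin [[0.6444 0.0205 0.042 ]]
-27 [-0.0775  0.4539 -0.2044  0.9126  0.     -2.7478]
-27 [-0.5252  0.4033 -0.2613  0.9062  0.      3.0876]
-27 [ 0.3305  0.3619 -0.3243  0.8846  0.     -2.3399]
-27 [ 0.3305  0.1731  0.0483  1.446   0.     -2.3399]
153 [-0.0775  0.4539 -0.2044  0.9126  0.      0.3937]
153 [-0.5252  0.4033 -0.2613  0.9062  0.     -0.054 ]
153 [ 0.3305  0.3619 -0.3243  0.8846  0.      0.8017]
153 [0.3305 0.1731 0.0483 1.446  0.     0.8017]
```

```bash
python3 - <<'E'
from h import *
np.set_printoptions(precision=4,suppress=True)
O=[np.pi,0,np.radians(153.8)]
move_ptp([.643,.018,.12],O); line_to([.643,.018,.011])
grip(0.0,40); s=state(); print(s["finger_gap"],s["finger_force"],s["tool_pos"])
line_to([.643,.018,.17],max_speed=.25); s=state(); print(s["finger_gap"],s["finger_force"],s["time"])
move_ptp([.5645,-.2564,.17],O)
im=capture("wrist"); cv2.imwrite("pics/w_over.png",im[:,:,::-1]); print(state()["tool_pos"],state()["time"])
E
```

```text
-0.0005734154341105241 3.0665868605137803 [0.6444 0.0177 0.0125]
0.0006172168249852083 0.0 5.925
[ 0.5649 -0.255   0.1696] 7.075
```

View pics/w_over.png

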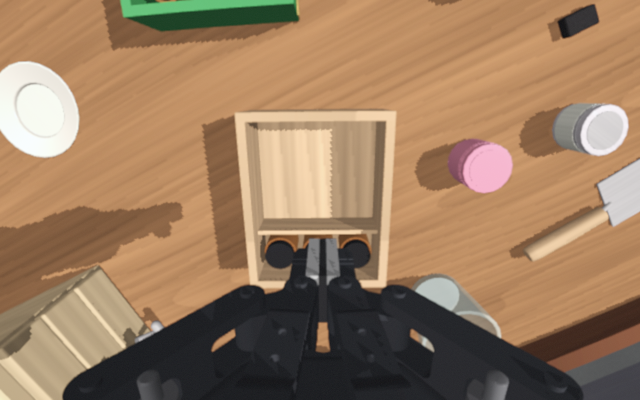

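The grasp missed: the fingers are shut and empty. The box is seen squarely at (318,200), and the low tin still stands at (590,130). I'll re-measure the tin and check where the tool tip projects.

```bash
python3 - <<'E'
from h import *
np.set_printoptions(precision=4,suppress=True)
s=state(); print("tcp px",proj("wrist",[s["tool_pos"]],s), s["tcp_rot"])
print("tin top",onplane("wrist",[[604,131]],.042,s))
print("box rim", w:=onplane("wrist",[[236,113],[396,112],[386,287],[251,287]],.063,s), w.mean(0))
grip(1.0)
move_ptp([.643,.018,.2],[np.pi,0,np.radians(153.8)]); s=state()
im=capture("wrist"); cv2.imwrite("pics/w_tin2.png",im[:,:,::-1])
for m,c in marks("low_tin","wrist"): print(m,c,onplane("wrist",[m],0,s))
print(s["tool_pos"],s["tcp_rot"],s["time"])
for n in ["scene","side"]:
    capture(n)
    for m,c in marks("low_tin",n): print(n,m,c,onplane(n,[m],0))
E
```

```text
tcp px [[320.1192 230.9096]] [ 3.141  -0.0008  2.686 ]
tin top [[0.6443 0.018  0.042 ]]
box rim [[ 0.4752 -0.2931  0.063 ]
 [ 0.5356 -0.1677  0.063 ]
 [ 0.6949 -0.243   0.063 ]
 [ 0.6332 -0.3692  0.063 ]] [ 0.5847 -0.2682  0.063 ]
[235.008 193.2  ] 0.97 [[ 0.6297 -0.0967  0.    ]]
[321.984 160.6  ] 0.56 [[0.6408 0.0192 0.    ]]
[0.6428 0.017  0.1998] [-3.1408 -0.0001  2.6834] 8.9667
scene [299.584 231.08 ] 0.59 [[ 0.6281 -0.1034  0.    ]]
scene [322.368 254.8  ] 0.51 [[0.6356 0.0121 0.    ]]
side [243.2 252. ] 0.91 [[0.6429 0.0278 0.    ]]
side [263.616 224.2  ] 0.63 [[ 0.6308 -0.1001  0.    ]]
```

View pics/w_tin2.png

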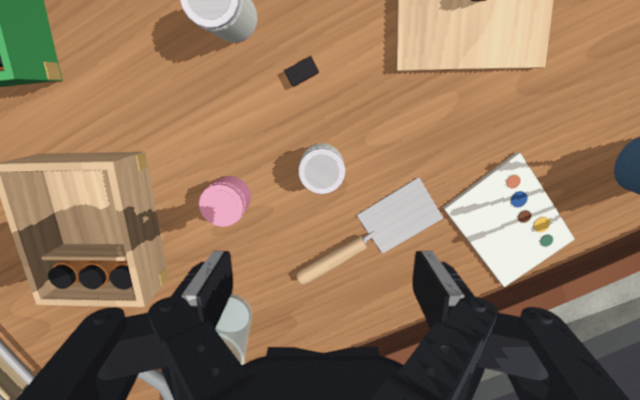

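The low tin is still at (322,171), which matches before, so it wasn't touched. I'll check from outside where the fingers actually go.

```bash
python3 - <<'E'
from h import *
np.set_printoptions(precision=4,suppress=True)
line_to([.643,.018,.07],max_speed=.25)
s=state(); print(s["tool_pos"],s["contact_force"],s["finger_gap"])
out=[]
for n in ["scene","side"]:
    im=capture(n)[:,:,::-1].copy(); a=proj(n,[s["tool_pos"],[.643,.018,0],[.643,.018,.042]]); print(n,a)
    x,y=a[0].astype(int); x0,y0=x-60,y-60
    c=cv2.resize(im[y0:y0+120,x0:x0+120],(400,400),interpolation=cv2.INTER_CUBIC)
    for p,col in zip(a,[(0,0,255),(0,255,0),(255,0,0)]): cv2.circle(c,tuple(((p-[x0,y0])*400/120).astype(int)),4,col,-1)
    out.append(c)
cv2.imwrite("pics/chk.png",np.hstack(out))
E
```

```text
[0.6438 0.0178 0.0708] [ 0.0782 -0.1922  0.3942] 1.0012127802812754
scene [[321.6881 244.3518]
 [321.9261 257.3995]
 [321.9246 249.7301]]
side [[241.8318 230.3866]
 [244.558  249.6193]
 [243.1096 238.4585]]
```

View pics/chk.png

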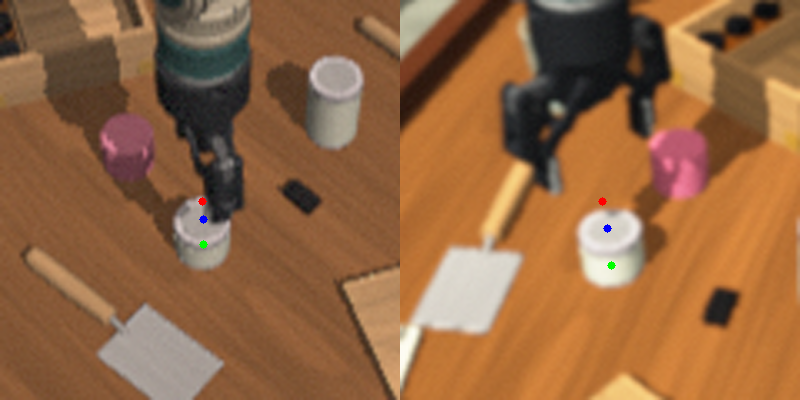

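The tin matches its projected position (scene 202,219; side 607,228). The finger tips in the side crop, at (545,187) and (650,130), look off from the expected tool point, so I'll quantify that.

```bash
python3 - <<'E'
from h import *
np.set_printoptions(precision=4,suppress=True)
from scipy.optimize import least_squares
t=np.array([.6438,.0178,.0708]); y=np.array([.4415,.897,0])
A=t+.0425*y+[0,0,.013]; B=t-.0425*y+[0,0,.013]
print("exp",proj("side",[A,B]),proj("scene",[A,B]))
f=lambda d:np.r_[(proj("side",[A+d,B+d])-[[224.5,226],[256,210]]).ravel(),(proj("scene",[A+d])-[[327.6,249]]).ravel()]
r=least_squares(f,[0,0,0]); print(r.x,r.fun, "tool axes:",r.x@[-.897,.4415,0],r.x@y)
# wrist view: open tips seen at (222,255),(422,255)
s=dict(tool_pos=[.6428,.017,.1998],tcp_rot=[np.pi,0,2.6834]); 
t2=np.array(s["tool_pos"]);print(proj("wrist",[t2+.0425*y+[0,0,.013],t2-.0425*y+[0,0,.013]],s))
E
```

```text
exp [[228.8523 234.5833]
 [253.2823 219.1969]] [[326.0073 253.7132]
 [317.5388 230.4499]]
[-0.0018  0.0045  0.0332] [ 2.6978  0.0598 -3.7247  0.7374  0.0847 -1.2319] tool axes: 0.0035943691687220633 0.003294708764326243
[[395.3143 240.2953]
 [244.6644 240.3097]]
```

The tips seem to sit higher than the stated TCP. I'll probe the bench with shut fingers at a clear spot.

```bash
python3 - <<'E'
from h import *
np.set_printoptions(precision=4,suppress=True)
O=[np.pi,0,np.radians(153.8)]
line_to([.643,.018,.1],max_speed=.25); grip(0.0)
move_ptp([.65,.095,.06],O)
print(line_to([.65,.095,.015],max_speed=.1,until_force=5),state()["tool_pos"],state()["contact_force"])
print(line_to([.65,.095,-.03],max_speed=.03,until_force=5),state()["tool_pos"],state()["contact_force"])
line_to([.65,.095,.06],max_speed=.2); print(state()["time"])
E
```

```text
False [0.6502 0.0945 0.0151] [-0.4041 -0.2901  0.3704]
False [ 0.6499  0.095  -0.0295] [-2.3453 -0.3402  4.9898]
14.3583
```

Shut tips touch the bench at a reported z of about -0.029, so the real tip is about 28 mm above the reported TCP. I'll correct for it and grasp again.

```bash
cat >> h.py <<'E'
K=.028   # reported TCP lies this far below the real finger tips
O=[np.pi,0,np.radians(153.8)]
E
python3 - <<'E'
from h import *
np.set_printoptions(precision=4,suppress=True)
grip(1.0)
move_ptp([.643,.018,.05],O); print(line_to([.643,.018,.009-K],until_force=8))
grip(0.0,40); s=state(); print(s["finger_gap"],s["finger_force"],s["tool_pos"])
if s["finger_gap"]>.3:
    line_to([.643,.018,.15],max_speed=.25); s=state(); print(s["finger_gap"],s["finger_force"],s["time"])
    move_ptp([.5645,-.2564,.15],O)
    s=state(); im=capture("wrist"); cv2.imwrite("pics/w_over2.png",im[:,:,::-1]); print(s["tool_pos"],s["time"],s["finger_gap"])
E
```

```text
False
0.5739439030175926 41.98690474033356 [ 0.6444  0.0178 -0.0174]
0.5738994609988572 41.542725563049316 17.4083
[ 0.5645 -0.2553  0.1493] 18.5083 0.5763872323575988
```

```bash
python3 - <<'E'
from h import *
np.set_printoptions(precision=4,suppress=True)
p=[.5645,-.2564]
print(line_to(p+[.01],max_speed=.15,until_force=10))
print(line_to(p+[-.013],max_speed=.03,until_force=5)); s=state(); print(s["tool_pos"],s["contact_force"])
grip(.75); hold(.3); print(state()["finger_gap"],state()["finger_force"])
line_to(p+[.15],max_speed=.2); s=state()
im=capture("wrist"); cv2.imwrite("pics/placed.png",im[:,:,::-1]); print(s["time"])
for m,c in marks("low_tin","wrist"): print(m,c,onplane("wrist",[m],.008,s))
move_ptp([.528,.25,.2],O); s=state(); im=capture("wrist"); cv2.imwrite("pics/lid.png",im[:,:,::-1])
for m,c in marks("lid","wrist"): print(m,c,onplane("wrist",[m],.006,s))
for d in trace("lid","wrist"):
    q=np.argwhere(d["pixels"])[:,::-1]; w=onplane("wrist",q,.014,s)[:,:2].astype(np.float32); print(d["confidence"],cv2.minAreaRect(w))
cv2.imwrite("pics/both.png",np.hstack([cv2.resize(cv2.imread("pics/"+f),(400,250)) for f in("placed.png","lid.png")])); print(s["tool_pos"],state()["time"])
E
```

```text
False
True
[ 0.5641 -0.2562 -0.0093] [0.6229 0.4299 4.483 ]
0.7463650354168389 0.0
21.8167
[322.688 174.08 ] 0.7 [[ 0.5633 -0.2535  0.008 ]]
[478.912 166.52 ] 0.68 [[ 0.6272 -0.1046  0.008 ]]
[321.408 160.4  ] 0.73 [[0.5248 0.2514 0.006 ]]
0.65 ((0.526884138584137, 0.25280261039733887), (0.16552230715751648, 0.201391339302063), 65.85284423828125)
[0.5284 0.2492 0.1998] 23.9167
```

View pics/both.png

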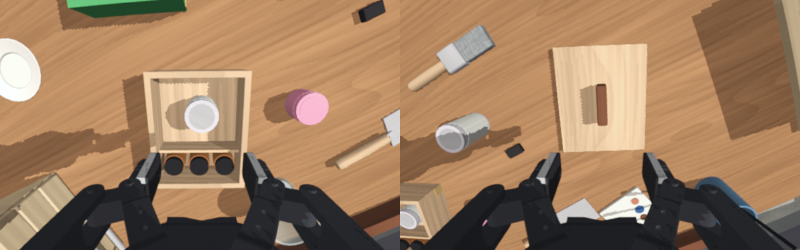

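The left half shows the tin standing in the compartment (at 202,115). The right half shows the lid with its handle at (601,103). Next is the lid.

```bash
python3 - <<'E'
from h import *
np.set_printoptions(precision=4,suppress=True)
L=[.526,.252]; Ol=[np.pi,0,np.radians(155.85)]
grip(.6); move_ptp(L+[.08],Ol); print(line_to(L+[.019-K],max_speed=.1,until_force=8))
grip(0.0,80); s=state(); print(s["finger_gap"],s["finger_force"],s["tool_pos"]); z0=s["tool_pos"][2]
if s["finger_gap"]>.1:
    line_to(L+[.16],max_speed=.15)
    B=[.5853,-.2676]
    move_ptp([.60,0,.2],O); move_ptp(B+[.16],O); s=state(); print(s["finger_gap"],s["tool_pos"],s["time"])
    print(line_to(B+[z0+.075],max_speed=.12,until_force=10))
    s=state(); cs=[]
    for n,(x,y) in {"scene":(277,185),"side":(296,188)}.items():
        im=capture(n)[:,:,::-1]; cs.append(cv2.resize(im[y-70:y+50,x-60:x+60],(400,400),interpolation=cv2.INTER_CUBIC))
    cv2.imwrite("pics/pre.png",np.hstack(cs)); print(s["tool_pos"],"z0",z0)
E
```

```text
False
0.19552990154333927 80.4416835308075 [ 0.5267  0.252  -0.0081]
0.1909165087724469 [ 0.5857 -0.2659  0.1601] 29.55
False
[ 0.5862 -0.2679  0.0679] z0 -0.008098939686891744
```

View pics/pre.png

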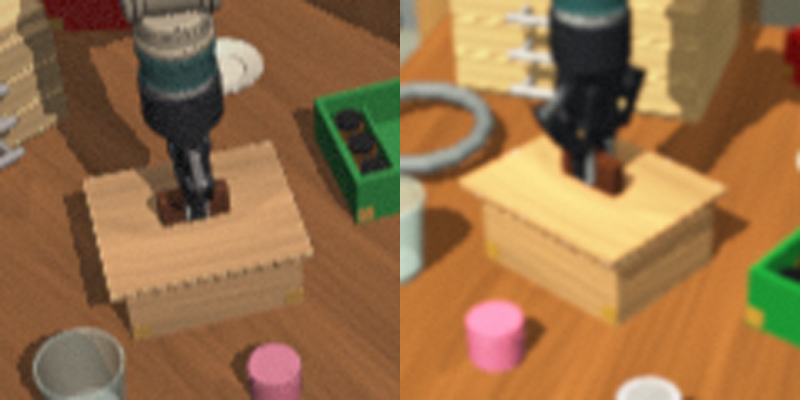

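The lid hangs level and square over the box (scene crop centre 195,215; side 595,195). I'll lower it until contact, then check the height.

```bash
python3 - <<'E'
from h import *
np.set_printoptions(precision=4,suppress=True)
B=[.5853,-.2676]
print(line_to(B+[-.0081+.053],max_speed=.03,until_force=6)); s=state(); print("rise",s["tool_pos"][2]+.0081,s["contact_force"])
grip(.5); hold(.3); line_to(B+[.16],max_speed=.15); move_ptp([.6,-.2,.25],O); s=state(); print(s["time"])
im=capture("wrist")
for m,c in marks("lid","wrist"): print(m,c,onplane("wrist",[m],.063,s))
for d in trace("lid","wrist"):
    q=np.argwhere(d["pixels"])[:,::-1]; w=onplane("wrist",q,.071,s)[:,:2].astype(np.float32); print(d["confidence"],cv2.minAreaRect(w))
cs=[]
for n,(x,y) in {"scene":(277,185),"side":(296,188)}.items():
    im=capture(n)[:,:,::-1]; cs.append(cv2.resize(im[y-70:y+50,x-60:x+60],(400,400),interpolation=cv2.INTER_CUBIC))
cv2.imwrite("pics/post.png",np.hstack(cs))
E
```

```text
True
rise 0.057066276169626964 [ 0.3733 -0.5289  3.7124]
33.2583
[266.368 180.   ] 0.67 [[ 0.5875 -0.2657  0.063 ]]
0.8 ((0.5864261388778687, -0.26592177152633667), (0.16557000577449799, 0.20064985752105713), 63.63032531738281)
```

View pics/post.png

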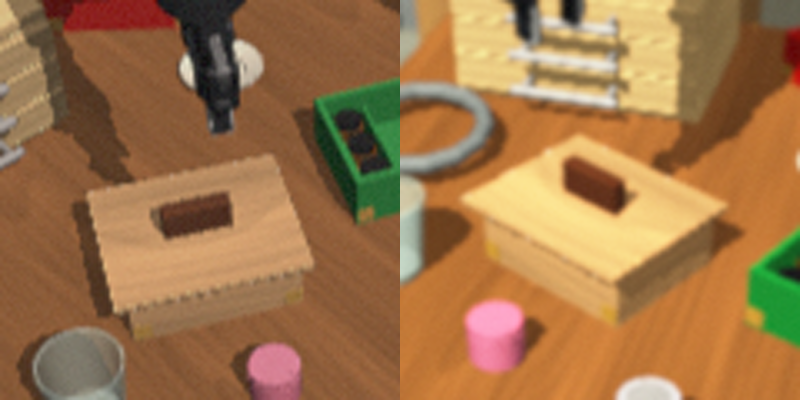

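The lid rose 57.1 mm against an expected 57 mm. It lies flat and centred (scene crop 200,225; side 595,195), and the gripper is clear.

```bash
python3 -c "
from rig import *
print(job_done())"
```

```text
the job is handed in; nothing more can be done
None
```

The low tin stands in the empty compartment, the lid lies flat on the rim, and the tall tin was left alone; I handed the job in after about 33 s of the 72 s allowed, but the call gave no verdict.

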